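# Load the edge bander's changeover stations

## Task

Get the edge-banding machine's changeover bench ready: set the red-collared cutter head flat in the red dish, the blue-collared cutter head flat in the blue dish, and the scraper holder flat in the wooden cradle, lying lengthwise in it. When all three are in place, and only then, drop the orange glue slug into the steel funnel so that it goes right down into the well. Do not knock over the mug or the oil bottle.

Things in the scene. Friction and masses are not known exactly. Their poses are not given: they have to be found in the camera images.
- head_red: Trimming cutter head with a red collar, loose, upright: a bright aluminium disc 60 mm in diameter and 26 mm high with four small dark knives (reaching 32 mm from the axis), carrying on its axis a red cylindrical collar 28 mm in diameter from 26 to 62 mm height, by which it is gripped. About 0.3 kg. Origin: centre of its underside; z up along its axis.
- head_blue: Trimming cutter head with a blue collar; otherwise the same as the red one in shape, size, mass and origin.
- scraper: Scraper holder, loose: an aluminium bar 36 mm (its x) by 90 mm (its y) by 20 mm high, with a black grip rib on top, 20 mm thick (x), 56 mm long (y), centred, rising from 20 to 55 mm height. Grip the rib across its thickness (along x). A dark blade strip along one long edge; either way round is fine. About 0.3 kg. Origin: centre of its underside; z up.
- slug_center (a point): Orange hot-melt glue slug, loose, standing upright at the start: a cylinder 24 mm in diameter, 36 mm high, edges rounded by 3 mm, about 20 g. This point is its middle, on its axis, 18 mm above its underside; z along its axis.
- dish_red: Red dish, fixed: the place for the red-collared head. Round, 90 mm outside, 82 mm inside diameter, grey inner floor 4 mm above the table, rim 12 mm high. Origin: centre of its underside, on the table.
- dish_blue: Blue dish, fixed: the place for the blue-collared head. Same size and origin as the red dish.
- cradle: Wooden cradle with grey lining, fixed: the place for the scraper holder. An open tray 64 mm (x) by 118 mm (y) outside, 56 by 110 mm inside, inner floor 4 mm above the table, walls 14 mm high. Origin: centre of its underside, on the table; the holder's y lies along the cradle's y.
- feeder: Steel glue feeder, fixed, axis vertical: a funnel with its mouth at 85 mm height, about 92 mm wide inside (100 mm outside), narrowing to a round well 36 mm wide that begins at about 45 mm height and has its floor at 5 mm. A slug let go upright over the middle with its underside at rim height falls in and stands on the well floor. Foot flange 72 mm in diameter, 4 mm thick. Origin: centre of its underside, on the table.
- mug: Bystander that must stay standing: blue ceramic mug, 80 mm in diameter, 90 mm high, to the far left. Origin: centre of its underside.
- oil: Bystander that must stay standing: white oil bottle with a red cap, 52 mm in diameter, 150 mm high, to the far right. Origin: centre of its underside.

How it is judged:
By the outcome, as a careful person would: the job done as asked, in the order asked, and still so for the second after the job is handed in, with the robot touching nothing.
It also fails if it takes over 120 s, if anything falls off the work surface, if the arm or the gripper's body presses on something with over 40 N, if the wrist force passes 120 N, or if a joint passes its speed limit or range.

## Robot

A 6-joint arm with a two-finger parallel gripper is mounted at the origin on the work surface. World frame = base frame: x ahead of the robot, y to its left, z up, the work surface at z = 0. Lengths are in m, angles in rad, forces in N, time in s.
With the tool pointing down it reaches from about 0.375 to 0.9 m from the base axis. Payload 3.1 kg.
Tool frame: the origin (TCP) lies midway between the tips of the shut fingers; the grasp point (between the pads) lies 19 mm behind it; z points along the fingers, y is the line along which they close (so a half turn about z gives the same grasp; the last joint's range is limited). The gripper opens to 85 mm and grips with 20 to 120 N. Pads are 22 mm wide; open, the fingers measure 114 mm over their backs; the gripper's body (76 mm by 85 mm) begins 54 mm behind the grasp point. The pads swing forward as they close: fully open they stand 13 mm farther back than shut.
Start: joints at [-1.397, 0.527, 1.433, -0, 1.181, -0.178], TCP at [0.215, -0.587, 0.231] pointing down, gripper open.
Joint ranges: [-3.08, 3.08], [-0.75, 2.2], [0.22, 2.44], [-1.43, 4.57], [0, 2.65], [-2.85, 2.85]. Speed limits (rad/s): [2.79, 2.79, 3.14, 3.14, 3.14, 3.14].

## Interface

Orientations are given as a unit quaternion [x, y, z, w].
In Python, from station import manip gives the robot as it stands.
- The arm moves only by the tool step_arm, never from a script. Its argument "targets" is text: rows parted by semicolons, each of 4 numbers parted by spaces: the shift along the tool's x, y, z in mm, then the turn about the tool's z in degrees. A call has 1 to 12 rows; each row is the pose to reach, as a shift and turn from the pose commanded when the call began, along the tool's axes at that moment; what a row does not reach only later rows make up. A row lasts 1/10 s, in which the tool goes at most 50 mm and 8.59 degrees, less where a joint would pass 70% of its speed; a pose out of reach is approached as far as the arm can. A call with a gripper value outside its range is refused whole. "gripper" is the closure, from 0 (fully open) to 1 (shut), set as the call begins (left out, the last holds). The fingers move at their own pace and stop on an object; "squeeze" is the grip in N (left out, the last holds). Time passes only in rows, so rows that repeat a pose let the fingers close. It gives the time, the measured TCP pose, the force, the opening and the grip force at its end, in the units of the state.
- manip.sense(): the state, without advancing time (a new reading comes with each control period).
- manip.snapshot(name): name is "side" or "top"; returns the picture (420x560x3 uint8, red, green, blue); there is no depth.
- manip.get_calibration(name): a dict with "fov_y" (degrees; the focal length in pixels is half the picture's height over the tangent of half this angle, whatever the lens; pixels are square), "cx", "cy" (the principal point, pixels), "k1" (the pictures are not rectified: a ray, as slopes to the right and down, at radius r is drawn at 1 + k1 r^2 times it, then the intrinsics apply), "extrinsics" (4x4, takes a point from camera to world coordinates). Camera axes: x right, y down, z forward; pixel columns grow to the right and rows downward; lengths in m; the calibration is good to about 2 mm. A picture is of the moment at which its call begins. get_calibration takes no time and is no camera call.
- manip.sign_off(): hands the job in; it is judged then, once.
Trained networks look in the newest picture that a camera, given by its name, has taken for a name from the list of things; names that differ only in an ending like _2 or _b are one class to them, and where a whole thing is asked for, a point or a joint stands for the part that bears it (a point fixed in the world has none). Each returns a list of dicts, best first, with "p" (0 to 1); they miss things now and then, are a little off and sometimes report something else, mostly with a low value. They report only what shows in the picture. A call takes as long as a camera call.
- manip.recognise(camera, query): "position" ([column, row] in pixels, amid what is visible of it).
- manip.masks_of(camera, query): "pixels" (420x560 bool, what is visible of it) and "position" ([column, row] in pixels, amid what is visible of it).
- manip.mark_of(camera, query): "position" ([column, row] in pixels: a listed point, or the origin of a listed thing).
The state is a dict: "t": time; "q": joint angles; "qd": joint speeds; "tau": joint torques, N m; "tcp_pos": TCP position; "tool_rot": TCP orientation; "force": force on the tool from outside, world axes, zero at the start; "ft_torque": the same for the moment, N m; "finger_gap": opening from 0.0 (shut) to 1.0 (fully open); "gripper_force": force on a finger pad.
Only numpy, scipy, OpenCV 4.12 (cv2) and the standard library are available. Lean on these libraries where they do the work, as an engineer would, in place of code of your own. Each camera call takes 0.05 s, during which the arm holds its last target. There are 200 camera calls.

## Working session

There is one attempt and no reset: what is moved stays moved. The work goes in short steps, Python scripts to look and compute and a tool call to move; the robot and the scene stay as the last step left them, time stands still between calls to the robot, and variables do not carry over. Pictures are saved under pics/ and viewed, at most 14 in all, crops included, and the job is handed in when it is done.

Besides the shell and the picture viewer there is one more tool, called after "Request:" as name(argument=value, ...) on one line, values as JSON. step_arm: Moves the arm, as the interface text tells. Its arguments: {"type":"object","properties":{"targets":{"type":"string"},"gripper":{"type":"number"},"squeeze":{"type":"number"}},"required":["targets"]}

```bash
mkdir -p pics; cat > h.py <<'E'
import numpy as np, cv2
from scipy.spatial.transform import Rotation as R
from station import manip
def cal(n):
    c=manip.get_calibration(n); f=210/np.tan(np.radians(c['fov_y'])/2)
    return c,f,np.array(c['extrinsics'])
def px2w(n,uv,z):
    c,f,T=cal(n); d=(np.array(uv,float)-[c['cx'],c['cy']])/f
    s=d.copy()
    for _ in range(20): s=d/(1+c['k1']*(s@s))
    r=T[:3,:3]@np.array([*s,1]); o=T[:3,3]
    return o+r*(z-o[2])/r[2]
def w2px(n,p):
    c,f,T=cal(n); q=T[:3,:3].T@(np.array(p)-T[:3,3]); s=q[:2]/q[2]
    return f*s*(1+c['k1']*(s@s))+[c['cx'],c['cy']]
def save(n,name): 
    im=manip.snapshot(n); cv2.imwrite(f'pics/{name}.png',cv2.cvtColor(im,cv2.COLOR_RGB2BGR)); return im
def totool(p):
    "world point (TCP target) -> tool-frame shift mm"
    s=manip.sense(); r=R.from_quat(s['tool_rot'])
    return r.inv().apply(np.array(p)-s['tcp_pos'])*1000
E
python3 - <<'E'
from h import *
for n in('top','side'):
    save(n,n+'0'); c,f,T=cal(n); print(n,c['fov_y'],c['k1'],T.round(3).tolist())
    for q in['head_red','head_blue','scraper','slug_center','dish_red','dish_blue','cradle','feeder','mug','oil']:
        for d in manip.mark_of(n,q)[:2]:
            z=0.018 if q=='slug_center' else 0
            print(q,round(d['p'],2),np.round(d['position'],1),px2w(n,d['position'],z).round(4)[:2])
s=manip.sense();print(s['tool_rot'],s['tcp_pos'])
E
```

```text
top 47.47739865792415 0.019440544343711848 [[0.01, -0.999, 0.05, 0.441], [-1.0, -0.011, -0.011, 0.011], [0.011, -0.05, -0.999, 1.322], [0.0, 0.0, 0.0, 1.0]]
head_red 0.62 [250.1 223.5] [0.4683 0.0858]
head_blue 0.56 [182.  256.9] [0.3745 0.2715]
scraper 0.7 [314.4 232.2] [ 0.4461 -0.0923]
slug_center 0.53 [368.9 263.3] [ 0.3631 -0.2399]
dish_red 0.74 [405.8 192.6] [ 0.5589 -0.3458]
dish_blue 0.74 [243.4 168.8] [0.6201 0.1065]
cradle 0.98 [159.  184.7] [0.573  0.3391]
feeder 0.73 [311.8 165.9] [ 0.6305 -0.0838]
mug 0.84 [109.7 263.5] [0.3548 0.4681]
oil 0.95 [457.6 254.4] [ 0.3892 -0.4884]
side 44.29481570564529 -0.11749938569320759 [[0.975, -0.145, 0.166, 0.278], [-0.22, -0.594, 0.774, -1.11], [-0.014, -0.791, -0.611, 0.929], [0.0, 0.0, 0.0, 1.0]]
head_red 0.78 [254.8 208.5] [0.467  0.0846]
head_red 0.16 [324.6 314.3] [ 0.5499 -0.3527]
head_blue 0.73 [273.3 160.1] [0.5773 0.3322]
head_blue 0.71 [215.9 178.4] [0.375  0.2699]
scraper 0.85 [254.8 248.6] [ 0.4341 -0.0889]
slug_center 0.54 [234.1 289.3] [ 0.3549 -0.2412]
dish_red 0.86 [324.7 315.2] [ 0.5493 -0.3554]
dish_red 0.69 [234.2 289.4] [ 0.3566 -0.2244]
dish_blue 0.74 [299.7 195.9] [0.6117 0.1139]
cradle 0.84 [275.1 159.8] [0.5836 0.3325]
feeder 0.87 [326.9 238.9] [ 0.6336 -0.0965]
mug 0.69 [206.9 152.5] [0.3648 0.4363]
oil 0.82 [270.8 377.1] [ 0.3913 -0.4915]
oil 0.23 [329.3 238.4] [ 0.6406 -0.096 ]
[ 9.84569721e-01  1.74992753e-01 -1.80717482e-07 -2.14422470e-05] [ 0.21537684 -0.58667774  0.23130365]
```

View pics/top0.png

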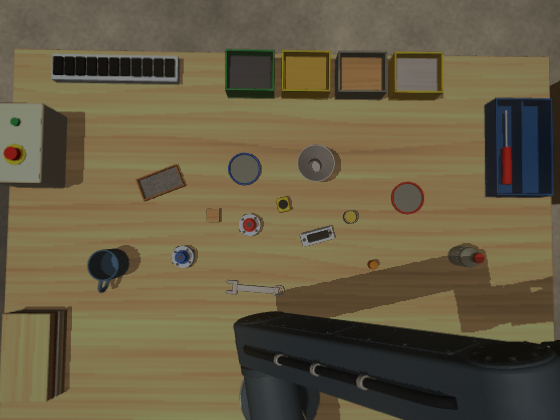

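View pics/side0.png

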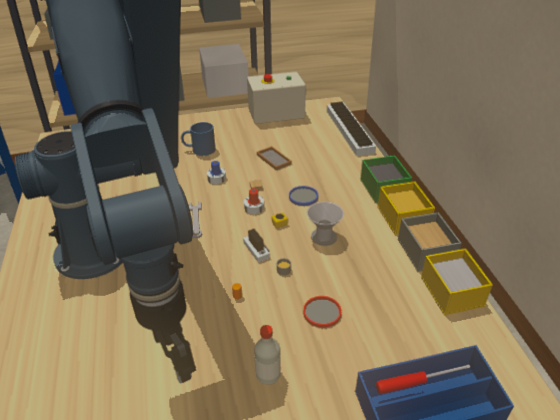

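```bash
cat > fit.py <<'E'
from h import *
from scipy.optimize import minimize
def cyl(r,z0,z1,r1=None):
    a=np.linspace(0,2*np.pi,40); r1=r1 or r
    return np.array([[r*np.cos(t),r*np.sin(t),z0] for t in a]+[[r1*np.cos(t),r1*np.sin(t),z1] for t in a])
def box(x,y,z0,z1): return np.array([[i*x/2,j*y/2,z] for i in(-1,1) for j in(-1,1) for z in(z0,z1)])
head=[cyl(.031,0,.026),cyl(.014,.026,.062)]
M={'head_red':head,'head_blue':head,'scraper':[box(.036,.09,0,.02),box(.02,.056,.02,.055)],'slug_center':[cyl(.012,0,.036)],
'dish_red':[cyl(.045,0,.012)],'dish_blue':[cyl(.045,0,.012)],'cradle':[box(.064,.118,0,.014)],
'feeder':[cyl(.036,0,.004),cyl(.022,0,.045),cyl(.022,.045,.085,.05)],'mug':[cyl(.04,0,.09)],'oil':[cyl(.026,0,.15)]}
S=4
def sil(n,parts,x,off=(0,0),z=0):
    im=np.zeros((420*S,560*S),np.uint8); c,s=np.cos(x[2]),np.sin(x[2])
    for P in parts:
        W=P@np.array([[c,s,0],[-s,c,0],[0,0,1]])+[x[0],x[1],z]
        uv=np.array([(w2px(n,w)+.5)*S-.5 for w in W]); h=cv2.convexHull(uv.astype(np.float32))
        cv2.fillConvexPoly(im,np.round(h*16).astype(np.int32),1,shift=4)
    return im.astype(bool)
def fit(q,x0,cams=('top','side'),z=0):
    ms={}
    for n in cams:
        r=manip.masks_of(n,q)
        p0=w2px(n,[x0[0],x0[1],z+.02]); r=[d for d in r if np.linalg.norm(np.array(d['position'])-p0)<25]
        if r: ms[n]=np.kron(r[0]['pixels'],np.ones((S,S),bool)); 
    def cost(x):
        t=0
        for n,m in ms.items():
            s=sil(n,M[q],x,z=z); t-=(s&m).sum()/max(1,(s|m).sum())
        return t
    yaw=q in('scraper','cradle')
    best=None
    for y0 in(np.arange(0,np.pi,np.pi/6) if yaw else[0]):
        f=(lambda v:cost(v)) if yaw else(lambda v:cost([*v,0]))
        i=np.array([*x0,y0]) if yaw else np.array(x0)
        sx=np.vstack([i]+[i+d for d in np.diag([.01,.01,.25][:len(i)])])
        o=minimize(f,i,method='Nelder-Mead',options=dict(initial_simplex=sx,xatol=2e-4,fatol=1e-4,maxiter=60))
        if best is None or o.fun<best.fun: best=o
    return best.x,-best.fun,list(ms)
E
python3 - <<'E'
from fit import *
manip.snapshot('top');manip.snapshot('side')
for q,x in dict(head_red=(.468,.085),head_blue=(.375,.27),scraper=(.44,-.09),slug_center=(.36,-.24),dish_red=(.555,-.35),dish_blue=(.615,.11),cradle=(.578,.336),feeder=(.632,-.09),oil=(.39,-.49)).items():
    o=fit(q,x); print(q,o[0].round(4),round(o[1],3),o[2])
    if q in('dish_red','feeder','head_red','slug_center'):
        for n in('top','side'): o=fit(q,x,(n,));print('   ',n,o[0].round(4),round(o[1],3))
E
```

```text
Traceback (most recent call last):
  File "fit.py", line 36, in fit
    o=minimize(f,i,method='Nelder-Mead',options=dict(initial_simplex=sx,xatol=2e-4,fatol=1e-4,maxiter=60))
  File "fit.py", line 33, in <lambda>
    f=(lambda v:cost(v)) if yaw else(lambda v:cost([*v,0]))
                                              ~~~~^^^^^^^^
  File "fit.py", line 28, in cost
    s=sil(n,M[q],x,z=z); t-=(s&m).sum()/max(1,(s|m).sum())
  File "fit.py", line 16, in sil
    uv=np.array([(w2px(n,w)+.5)*S-.5 for w in W]); h=cv2.convexHull(uv.astype(np.float32))
                  ~~~~^^^^^
  File "h.py", line 14, in w2px
    c,f,T=cal(n); q=T[:3,:3].T@(np.array(p)-T[:3,3]); s=q[:2]/q[2]
          ~~~^^^
  File "h.py", line 5, in cal
    c=manip.get_calibration(n); f=210/np.tan(np.radians(c['fov_y'])/2)
ValueError: time passes only in moves, steps and waits
```

```bash
sed -i 's/^def cal(n)/import functools\n@functools.cache\ndef cal(n)/' h.py
cat > m.py <<'E'
from fit import *
manip.snapshot('top');manip.snapshot('side')
for q,x in dict(head_red=(.468,.085),head_blue=(.375,.27),scraper=(.44,-.09),slug_center=(.36,-.24),dish_red=(.555,-.35),dish_blue=(.615,.11),cradle=(.578,.336),feeder=(.632,-.09),oil=(.39,-.49)).items():
    o=fit(q,x); print(q,o[0].round(4),round(o[1],3),o[2])
    if q in('dish_red','feeder','head_red','slug_center'):
        for n in('top','side'): o=fit(q,x,(n,));print('   ',n,o[0].round(4),round(o[1],3))
print(manip.sense()['t'])
E
time python3 m.py
```

```text
head_red [0.4652 0.0868] 1.805 ['top', 'side']
    top [0.4654 0.0865] 0.938
    side [0.4666 0.092 ] 0.884
head_blue [0.3767 0.2663] 1.731 ['top', 'side']
scraper [ 0.4372 -0.0968  3.3976] 1.814 ['top', 'side']
slug_center [ 0.3605 -0.2475] 1.637 ['top', 'side']
    top [ 0.3606 -0.2489] 0.794
    side [ 0.3608 -0.2449] 0.892
dish_red [ 0.5443 -0.3476] 1.873 ['top', 'side']
    top [ 0.5449 -0.3482] 0.93
    side [ 0.5444 -0.3471] 0.944
dish_blue [0.6214 0.1064] 1.845 ['top', 'side']
cradle [0.5797 0.335  3.5352] 1.79 ['top', 'side']
feeder [ 0.6276 -0.0864] 1.892 ['top', 'side']
    top [ 0.6273 -0.0867] 0.973
    side [ 0.6287 -0.0841] 0.933
oil [ 0.3874 -0.4824] 1.46 ['top', 'side']
2.7
real	0m40.647s
user	0m20.657s
sys	0m16.616s
```

Request:
step_arm(targets="18 -22 0 3; 55 -65 0 8; 95 -110 0 12; 135 -156 0 16; 175 -202 0 20.2; 215 -250 0 20.2; 255 -297 0 20.2; 295 -344 0 20.2; 335 -391 0 20.2; 375 -438 0 20.2; 415 -484 0 20.2; 445 -520 0 20.2", gripper=0, squeeze=60)

```text
t: 3.9
tcp_pos: [0.418, -0.0428, 0.2317]
tool_rot: [1.0, -0.001, 0.001, 0.0]
force: [1.3, -0.7, -0.1]
finger_gap: 0.995
gripper_force: 0.0
```

Request:
step_arm(targets="0 0 0 0; 0 0 0 0; 0 0 0 0")

```text
t: 4.2
tcp_pos: [0.4173, -0.0455, 0.2314]
tool_rot: [1.0, -0.001, 0.0, 0.0]
force: [0.0, 0.1, -0.3]
finger_gap: 1.001
gripper_force: 0.0
```

Request:
step_arm(targets="8 -22 0 0; 18 -50 0 0; 30 -85 0 0; 42 -118 0 0; 48 -132 0 0; 48 -132 20 0; 48 -132 60 0; 48 -132 100 0; 48 -132 120 0; 48 -132 130 0; 48 -132 130 0")

```text
t: 5.3
tcp_pos: [0.4652, 0.0856, 0.1003]
tool_rot: [1.0, -0.002, -0.001, -0.0]
force: [-0.1, 0.1, 0.4]
finger_gap: 1.0
gripper_force: 0.0
```

```bash
python3 - <<'E'
from h import *
a=save('top','t1');b=save('side','s1')
u=w2px('top',[.465,.087,.05]).astype(int);v=w2px('side',[.465,.087,.05]).astype(int);print(u,v)
f=lambda im,c:cv2.resize(im[max(0,c[1]-60):c[1]+60,max(0,c[0]-60):c[0]+60],(400,400))
cv2.imwrite('pics/c1.png',np.hstack([f(a,u),f(b,v)])[:,:,::-1])
s=manip.sense();print(s['tcp_pos'],totool([.465,.087,.031]))
E
```

```text
[248 224] [253 194]
[0.46635757 0.08623561 0.10195673] [-1.46500571 -0.76863091 70.95454637]
```

View pics/c1.png

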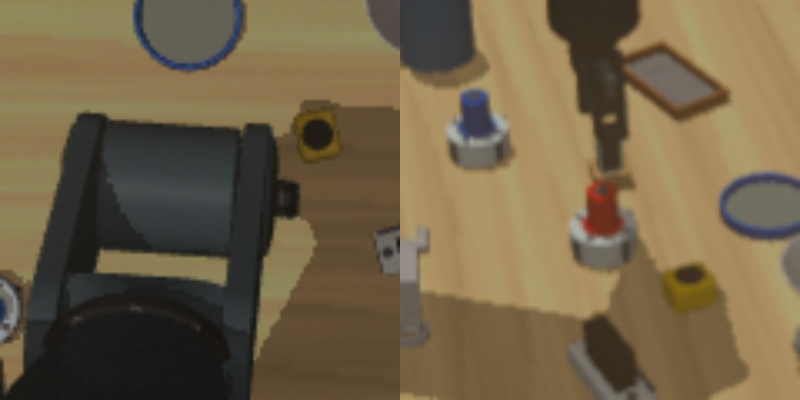

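The side crop shows the fingers straight above the red collar (crop 602,190). Nothing is in the way, so I'll descend and grip.

Request:
step_arm(targets="0 0 15 0; 0 0 35 0; 0 0 52 0; 0 0 62 0; 0 0 67 0; 0 0 70 0; 0 0 70 0")

```text
t: 6.1
tcp_pos: [0.4658, 0.0873, 0.0316]
tool_rot: [1.0, -0.0, 0.0, 0.0]
force: [0.5, 0.4, 0.6]
finger_gap: 1.007
gripper_force: 0.0
```

Request:
step_arm(targets="0 0 0 0; 0 0 0 0; 0 0 0 0; 0 0 0 0; 0 0 0 0; 0 0 0 0; 0 0 0 0; 0 0 0 0; 0 0 0 0; 0 0 0 0", gripper=1)

```text
t: 7.1
tcp_pos: [0.4656, 0.0872, 0.0317]
tool_rot: [1.0, -0.0, 0.0, 0.0]
force: [-1.5, -1.7, 5.2]
finger_gap: 0.308
gripper_force: 58.8
```

Request:
step_arm(targets="0 0 -8 0; 0 0 -25 0; 0 0 -55 0; 0 0 -90 0; 0 0 -115 0; 0 0 -125 0; 3 15 -128 0; 9 50 -128 0; 16 90 -128 0; 23 130 -128 0; 30 170 -128 0; 36 200 -128 0")

```text
t: 8.3
tcp_pos: [0.5008, -0.1148, 0.1582]
tool_rot: [1.0, -0.001, -0.001, -0.0]
force: [-0.0, 0.1, -2.2]
finger_gap: 0.31
gripper_force: 59.6
```

Request:
step_arm(targets="6 35 0 0; 13 72 0 0; 20 110 0 0; 27 150 0 0; 34 187 0 0; 40 215 0 0; 43 230 0 0; 43 235 0 0; 43 235 0 0; 43 235 0 0")

```text
t: 9.3
tcp_pos: [0.5433, -0.3456, 0.1587]
tool_rot: [1.0, 0.0, -0.001, -0.001]
force: [0.1, 0.1, -2.9]
finger_gap: 0.309
gripper_force: 59.6
```

Request:
step_arm(targets="0 1 10 0; 1 2 35 0; 1 2 65 0; 1 2 85 0; 1 2 98 0; 1 2 100 0; 1 2 100 0")

```text
t: 10.0
tcp_pos: [0.5453, -0.3495, 0.0593]
tool_rot: [1.0, -0.0, 0.0, -0.0]
force: [0.5, -0.7, -3.2]
finger_gap: 0.31
gripper_force: 59.6
```

```bash
python3 - <<'E'
from h import *
b=save('side','s2');p=manip.sense()['tcp_pos']
v=w2px('side',[.545,-.348,.03]).astype(int);print(v,p,totool([.5445,-.348,.036]))
cv2.imwrite('pics/c2.png',cv2.resize(b[v[1]-60:v[1]+60,v[0]-60:v[0]+60],(400,400))[:,:,::-1])
E
```

```text
[322 304] [ 0.54572539 -0.3499993   0.06007309] [-1.25493777 -2.02515387 24.06940795]
```

View pics/c2.png

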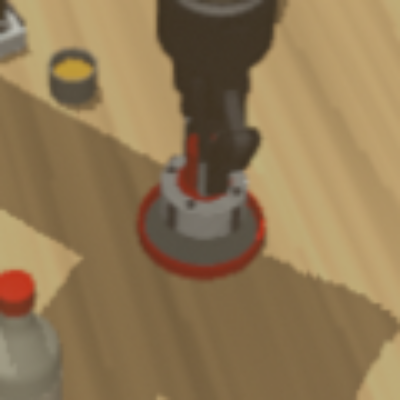

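The head is upright and centred over the red dish (crop 202,215). I'll lower it and release.

Request:
step_arm(targets="-1 -1 8 0; -1 -1 15 0; -1 -1 20 0; -1 -1 22 0; -1 -1 23 0; -1 -1 23.5 0; -1 -1 23.5 0")

```text
t: 10.75
tcp_pos: [0.5442, -0.3489, 0.036]
tool_rot: [1.0, -0.0, 0.0, 0.0]
force: [0.8, -0.3, -3.6]
finger_gap: 0.312
gripper_force: 59.6
```

Request:
step_arm(targets="0 0 0 0; 0 0 0 0; 0 0 0 0; 0 0 0 0; 0 0 0 0; 0 0 0 0; 0 0 -5 0; 0 0 -20 0; 0 0 -50 0; 0 0 -90 0; 0 0 -125 0; 0 0 -130 0", gripper=0)

```text
t: 11.95
tcp_pos: [0.5468, -0.3511, 0.1726]
tool_rot: [1.0, -0.0, 0.004, 0.004]
force: [0.4, -0.8, 0.5]
finger_gap: 0.999
gripper_force: 0.0
```

Request:
step_arm(targets="-5 -12 0 -8; -16 -37 0 -16; -28 -65 0 -25; -40 -95 0 -33; -52 -123 0 -42; -65 -150 0 -50; -77 -178 0 -59; -88 -205 0 -67; -98 -230 0 -76; -105 -245 0 -84; -108 -252 0 -92; -108 -252 0 -100")

```text
t: 13.15
tcp_pos: [0.4351, -0.0952, 0.1662]
tool_rot: [0.64, 0.768, -0.0, -0.001]
force: [-0.2, 0.6, 0.8]
finger_gap: 1.002
gripper_force: 0.0
```

Request:
step_arm(targets="0 0 0 -4.7; 0 0 10 -4.7; 0 0 40 -4.7; 0 0 70 -4.7; 0 0 80 -4.7; 0 0 82 -4.7; 0 0 82 -4.7")

```text
t: 13.85
tcp_pos: [0.4364, -0.0968, 0.0839]
tool_rot: [0.611, 0.791, -0.0, -0.0]
force: [-0.8, -0.3, -0.5]
finger_gap: 1.003
gripper_force: 0.0
```

```bash
cat >> h.py <<'E'
def rep(p,yaw,tag,zc=.03):
    "offset to TCP target p & yaw(deg), with a side crop saved"
    b=save('side','s_'+tag); s=manip.sense()
    x=R.from_quat(s['tool_rot']).apply([1,0,0]); y=np.degrees(np.arctan2(x[1],x[0]))
    v=w2px('side',[p[0],p[1],zc]).astype(int)
    print(s['t'],np.round(s['tcp_pos'],4),'yaw',round(y,2),'turn',round(y-yaw,2),'shift',totool(p).round(1))
    a,c=max(0,v[1]-60),max(0,v[0]-60)
    cv2.imwrite(f'pics/{tag}.png',cv2.resize(b[a:a+120,c:c+120],(400,400))[:,:,::-1])
E
python3 -c "
from h import *
rep([.437,-.097,.026],104.7,'c3')"
```

```text
13.9 [ 0.4367 -0.0969  0.0844] yaw 104.63 turn -0.07 shift [-0.1  0.2 58.4]
```

View pics/c3.png

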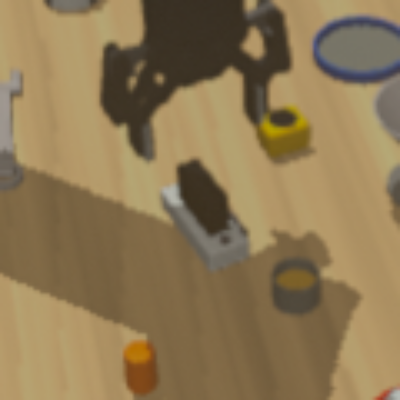

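The fingers straddle the scraper rib (crop 203,195) across its thickness, and both nearby items are clear. I'll descend and grip.

Request:
step_arm(targets="0 0 12 0; 0 0 30 0; 0 0 45 0; 0 0 54 0; 0 0 57 0; 0 0 58 0; 0 0 58 0")

```text
t: 14.6
tcp_pos: [0.4366, -0.0968, 0.0263]
tool_rot: [0.611, 0.792, 0.0, 0.001]
force: [1.2, -0.2, 0.8]
finger_gap: 1.003
gripper_force: 0.0
```

Request:
step_arm(targets="0 0 0 0; 0 0 0 0; 0 0 0 0; 0 0 0 0; 0 0 0 0; 0 0 0 0; 0 0 0 0; 0 0 0 0; 0 0 0 0; 0 0 0 0", gripper=1)

```text
t: 15.6
tcp_pos: [0.4363, -0.0967, 0.0261]
tool_rot: [0.611, 0.792, 0.0, 0.0]
force: [-1.8, 0.6, 5.7]
finger_gap: 0.224
gripper_force: 59.4
```

Request:
step_arm(targets="0 0 -8 0; 0 0 -25 0; 0 0 -55 0; 0 0 -90 0; 0 0 -115 0; 0 0 -130 0; 0 0 -134 0; 0 0 -134 0")

```text
t: 16.4
tcp_pos: [0.436, -0.0965, 0.16]
tool_rot: [0.611, 0.792, 0.0, 0.0]
force: [-0.6, 0.3, -3.8]
finger_gap: 0.224
gripper_force: 59.1
```

```bash
python3 -c "
from h import *
rep([.58,.335,.031],112.55,'c4')"
```

```text
16.45 [ 0.4356 -0.0964  0.1593] yaw 104.66 turn -7.89 shift [380.7 249.  128.4]
```

Request:
step_arm(targets="13 8 0 -1; 38 25 0 -2; 70 46 0 -4; 102 67 0 -5; 135 88 0 -7; 168 110 0 -7.9; 200 131 0 -7.9; 233 152 0 -7.9; 266 174 0 -7.9; 298 195 0 -7.9; 328 215 0 -7.9; 350 229 0 -7.9")

```text
t: 17.65
tcp_pos: [0.5686, 0.3019, 0.1571]
tool_rot: [0.555, 0.832, -0.001, -0.001]
force: [0.3, -1.0, -4.0]
finger_gap: 0.222
gripper_force: 59.1
```

```bash
python3 -c "
from h import *
rep([.58,.335,.031],112.55,'c4')"
```

```text
17.7 [0.5702 0.3057 0.1574] yaw 112.69 turn 0.14 shift [ 22.8  20.1 126.5]
```

Request:
step_arm(targets="12 11 0 0; 20 18 8 0; 23 20 30 0; 23 20 60 0; 23 20 85 0; 23 20 98 0; 23 20 102 0; 23 20 102 0; 23 20 102 0")

```text
t: 18.6
tcp_pos: [0.5799, 0.329, 0.0588]
tool_rot: [0.555, 0.832, 0.001, 0.001]
force: [0.4, -0.1, -3.2]
finger_gap: 0.22
gripper_force: 59.2
```

```bash
python3 -c "
from h import *
rep([.58,.335,.031],112.55,'c5')"
```

```text
18.65 [0.5801 0.3291 0.0592] yaw 112.55 turn 0.0 shift [ 5.5  2.1 28.2]
```

View pics/c5.png

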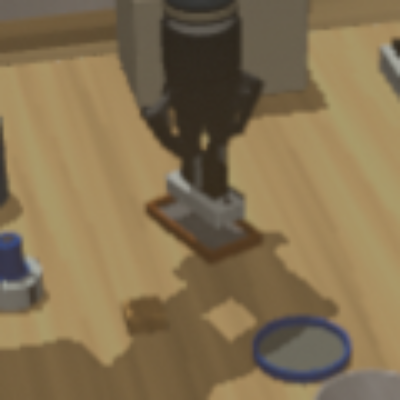

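The bar hovers parallel to the cradle. The offset in the crop matches its height above the cradle, so I'll apply the small correction, lower it and release.

Request:
step_arm(targets="3 1 3 0; 5.5 2 8 0; 5.5 2 16 0; 5.5 2 22 0; 5.5 2 25 0; 5.5 2 26.5 0; 5.5 2 27.5 0; 5.5 2 27.5 0")

```text
t: 19.45
tcp_pos: [0.5788, 0.3346, 0.0304]
tool_rot: [0.555, 0.832, 0.0, 0.0]
force: [0.7, 0.4, -3.1]
finger_gap: 0.22
gripper_force: 59.5
```

Request:
step_arm(targets="0 0 0 0; 0 0 0 0; 0 0 0 0; 0 0 0 0; 0 0 0 0; 0 0 0 0; 0 0 -5 0; 0 0 -20 0; 0 0 -50 0; 0 0 -90 0; 0 0 -125 0; 0 0 -130 0", gripper=0)

```text
t: 20.65
tcp_pos: [0.5821, 0.3361, 0.1674]
tool_rot: [0.555, 0.832, 0.005, 0.004]
force: [1.1, -0.2, 0.3]
finger_gap: 1.0
gripper_force: 0.0
```

```bash
python3 -c "
from h import *
rep([.3765,.267,.1],112.5,'c6')"
```

```text
20.7 [0.5811 0.3357 0.1658] yaw 112.57 turn 0.07 shift [  15.1 -215.9   63.8]
```

Request:
step_arm(targets="1 -12 0 0; 3 -40 0 0; 6 -85 0 0; 9 -130 0 0; 12 -170 0 0; 14 -200 0 0; 15 -214 0 0; 15 -216 15 0; 15 -216 45 0; 15 -216 60 0; 15 -216 64 0; 15 -216 64 0")

```text
t: 21.9
tcp_pos: [0.3727, 0.2653, 0.0957]
tool_rot: [0.555, 0.832, -0.001, -0.001]
force: [0.4, 0.0, -0.7]
finger_gap: 1.002
gripper_force: 0.0
```

```bash
python3 -c "
from h import *
rep([.3765,.267,.031],112.5,'c6')"
```

```text
21.95 [0.3733 0.2656 0.0963] yaw 112.56 turn 0.06 shift [ 0.1  3.5 65.3]
```

View pics/c6.png

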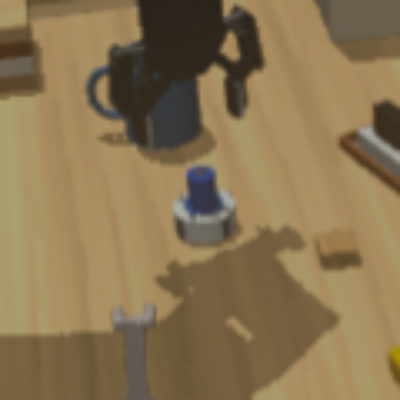

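The fingers straddle the blue collar (crop 202,188), the mug stands clear behind, and the scraper sits in the cradle at the right edge. I'll go down and grip.

Request:
step_arm(targets="0 2 12 0; 0 3 30 0; 0 3 47 0; 0 3 58 0; 0 3 63 0; 0 3 65 0; 0 3 65 0")

```text
t: 22.65
tcp_pos: [0.3763, 0.2669, 0.0314]
tool_rot: [0.555, 0.832, 0.0, 0.0]
force: [-0.1, -0.1, 0.8]
finger_gap: 0.997
gripper_force: 0.0
```

Request:
step_arm(targets="0 0 0 0; 0 0 0 0; 0 0 0 0; 0 0 0 0; 0 0 0 0; 0 0 0 0; 0 0 0 0; 0 0 0 0; 0 0 0 0; 0 0 0 0", gripper=1)

```text
t: 23.65
tcp_pos: [0.3764, 0.2669, 0.0318]
tool_rot: [0.555, 0.832, 0.0, 0.0]
force: [-0.3, -0.1, 5.1]
finger_gap: 0.311
gripper_force: 58.7
```

Request:
step_arm(targets="0 0 -8 0; 0 0 -25 0; 0 0 -55 0; 0 0 -90 0; 0 0 -115 0; 0 0 -125 0; 0 0 -128 0; 0 0 -128 0")

```text
t: 24.45
tcp_pos: [0.3756, 0.2665, 0.1589]
tool_rot: [0.555, 0.832, -0.0, -0.0]
force: [0.7, -0.6, -2.5]
finger_gap: 0.308
gripper_force: 59.3
```

```bash
python3 -c "
from h import *
rep([.6214,.1064,.036],112.5,'c7')"
```

```text
24.5 [0.3753 0.2664 0.1584] yaw 112.55 turn 0.05 shift [-242.1  166.2  122. ]
```

Request:
step_arm(targets="-12 8 0 0; -36 24 0 0; -68 46 0 0; -102 70 0 0; -136 93 0 0; -170 117 0 0; -202 139 0 0; -226 155 0 0; -238 163 0 0; -242 166 5 0; -242 166 25 0; -242 166 50 0")

```text
t: 25.7
tcp_pos: [0.6215, 0.1076, 0.1088]
tool_rot: [0.555, 0.832, 0.0, -0.0]
force: [-0.0, 0.0, -3.4]
finger_gap: 0.314
gripper_force: 59.4
```

Request:
step_arm(targets="0 0 20 0; 0 0 38 0; 0 0 46 0; 0 0 48 0; 0 0 48 0")

```text
t: 26.2
tcp_pos: [0.6219, 0.1074, 0.0613]
tool_rot: [0.555, 0.832, -0.0, -0.0]
force: [-0.4, -0.4, -2.7]
finger_gap: 0.307
gripper_force: 59.4
```

```bash
python3 -c "
from h import *
rep([.6214,.1064,.036],112.5,'c7')"
```

```text
26.25 [0.6225 0.1073 0.0619] yaw 112.58 turn 0.08 shift [-0.4 -1.4 25.9]
```

View pics/c7.png

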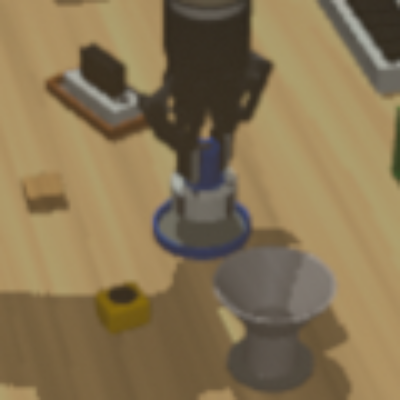

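The blue head is centred over its dish (crop 203,205), and the scraper lies flat in the cradle. I'll lower and release.

Request:
step_arm(targets="0 -1 8 0; 0 -1 16 0; 0 -1 21 0; 0 -1 24 0; 0 -1 25 0; 0 -1 25.5 0; 0 -1 25.5 0")

```text
t: 26.95
tcp_pos: [0.6216, 0.1066, 0.036]
tool_rot: [0.555, 0.832, 0.0, 0.0]
force: [-0.2, 0.3, -1.5]
finger_gap: 0.312
gripper_force: 59.5
```

Request:
step_arm(targets="0 0 0 0; 0 0 0 0; 0 0 0 0; 0 0 0 0; 0 0 0 0; 0 0 0 0; 0 0 -5 0; 0 0 -20 0; 0 0 -50 0; 0 0 -90 0; 0 0 -125 0; 0 0 -130 0", gripper=0)

```text
t: 28.15
tcp_pos: [0.6249, 0.1067, 0.1724]
tool_rot: [0.555, 0.832, 0.003, 0.005]
force: [0.5, -0.6, 0.1]
finger_gap: 1.003
gripper_force: 0.0
```

```bash
python3 -c "
from h import *
rep([.3605,-.247,.1],90,'c8')"
```

```text
28.2 [0.6239 0.1067 0.1709] yaw 112.57 turn 22.57 shift [-225.3 -379.6   68.6]
```

Request:
step_arm(targets="-8 -13 0 3; -24 -40 0 8; -45 -76 0 14; -68 -114 0 22.5; -90 -152 0 22.5; -113 -190 0 22.5; -136 -228 0 22.5; -158 -266 0 22.5; -180 -304 0 22.5; -202 -340 0 22.5; -217 -366 0 22.5; -225 -380 0 22.5")

```text
t: 29.4
tcp_pos: [0.3549, -0.2484, 0.1654]
tool_rot: [0.708, 0.706, -0.0, -0.001]
force: [-0.3, 0.2, -0.0]
finger_gap: 0.996
gripper_force: 0.0
```

```bash
python3 - <<'E'
from fit import *
rep([.3605,-.247,.08],90,'c8')
print(fit('slug_center',(.3605,-.247),('side',)))
for q in ('head_red','head_blue','scraper'):
    x=dict(head_red=(.5445,-.348),head_blue=(.6214,.1064),scraper=(.58,.335))[q]
    print(q,fit(q,x,('side',),z=.004))
E
```

```text
29.45 [ 0.3546 -0.2495  0.1654] yaw 89.88 turn -0.12 shift [ 2.5  6.  85.4]
(array([ 0.36049248, -0.24703448]), np.float64(0.8169440242057489), ['side'])
head_red (array([ 0.5427664 , -0.34786112]), np.float64(0.8805808604672138), ['side'])
head_blue (array([0.62374581, 0.1120599 ]), np.float64(0.9244992295839753), ['side'])
scraper (array([0.58075864, 0.34124251, 0.32536953]), np.float64(0.8429008152173914), ['side'])
```

View pics/s_c8.png

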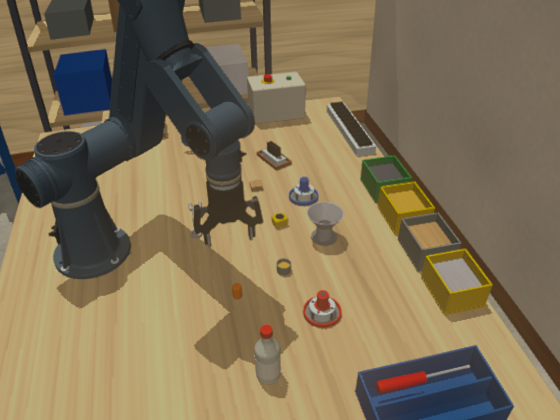

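All three items are seated: red (322,308), blue (304,190), scraper (274,154). The slug at (237,291) is free to reach, so I'll descend on it.

Request:
step_arm(targets="2 3 15 0; 2.5 6 45 0; 2.5 6 85 0; 2.5 6 115 0; 2.5 6 135 0; 2.5 6 148 0; 2.5 6 155 0; 2.5 6 158 0; 2.5 6 158 0; 2.5 6 158 0", squeeze=20)

```text
t: 30.65
tcp_pos: [0.3632, -0.2445, 0.0084]
tool_rot: [0.707, 0.708, -0.0, 0.001]
force: [0.5, -0.4, 0.7]
finger_gap: 0.999
gripper_force: 0.0
```

```bash
python3 -c "
from h import *
rep([.3605,-.247,.006],90,'c9')"
```

```text
30.7 [ 0.3632 -0.2447  0.0085] yaw 90.07 turn 0.07 shift [-2.3 -2.7  2.5]
```

View pics/c9.png

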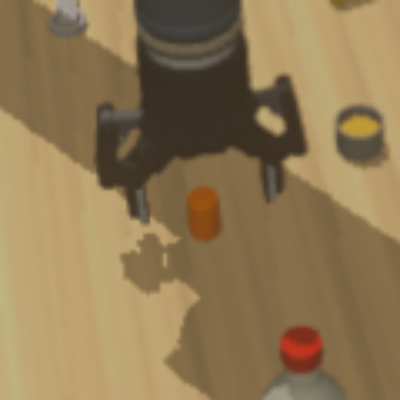

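The slug stands midway between the fingers (crop 203,213). I'll make the small correction and close gently.

Request:
step_arm(targets="-1 -1.5 1 0; -2.3 -2.7 2 0; -2.3 -2.7 2 0; -2.3 -2.7 2 0")

```text
t: 31.1
tcp_pos: [0.36, -0.247, 0.0059]
tool_rot: [0.707, 0.707, -0.0, 0.0]
force: [-0.1, -0.4, -0.3]
finger_gap: 1.004
gripper_force: 0.0
```

Request:
step_arm(targets="0 0 0 0; 0 0 0 0; 0 0 0 0; 0 0 0 0; 0 0 0 0; 0 0 0 0; 0 0 0 0; 0 0 0 0; 0 0 0 0; 0 0 0 0", gripper=1, squeeze=25)

```text
t: 32.1
tcp_pos: [0.3601, -0.2468, 0.0059]
tool_rot: [0.707, 0.707, 0.0, 0.0]
force: [-0.3, 0.5, 3.0]
finger_gap: 0.269
gripper_force: 24.6
```

Request:
step_arm(targets="0 0 -8 0; 0 0 -25 0; 0 0 -55 0; 0 0 -90 0; 0 0 -120 0; 0 0 -145 0; 0 0 -155 0; 0 0 -155 0; 0 0 -155 0")

```text
t: 33.0
tcp_pos: [0.3596, -0.2463, 0.1602]
tool_rot: [0.707, 0.707, 0.0, -0.001]
force: [-0.8, -0.3, -0.6]
finger_gap: 0.272
gripper_force: 24.6
```

```bash
python3 -c "
from h import *
rep([.628,-.086,.16],90,'c10')
b=cv2.imread('pics/s_c10.png');v=w2px('side',[.3605,-.247,.16]).astype(int)
cv2.imwrite('pics/c10.png',cv2.resize(b[v[1]-50:v[1]+50,v[0]-50:v[0]+50],(400,400)))"
```

```text
33.05 [ 0.3594 -0.2461  0.1598] yaw 90.05 turn 0.05 shift [159.9 268.7  -0.4]
```

View pics/c10.png

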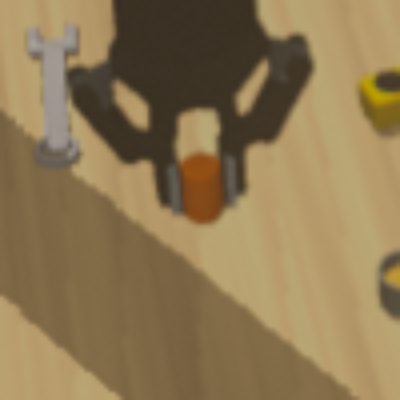

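The slug is held upright (crop 202,187). Next is the funnel.

Request:
step_arm(targets="7 12 0 0; 22 37 0 0; 43 72 0 0; 65 109 0 0; 87 146 0 0; 109 183 0 0; 130 219 0 0; 147 247 0 0; 157 263 0 0; 160 269 0 0; 160 269 0 0; 160 269 0 0")

```text
t: 34.25
tcp_pos: [0.6274, -0.0869, 0.1596]
tool_rot: [0.707, 0.707, -0.001, -0.001]
force: [-0.8, -0.5, -0.2]
finger_gap: 0.271
gripper_force: 24.6
```

```bash
python3 -c "
from h import *
rep([.628,-.086,.097],90,'c11',.08)"
```

```text
34.3 [ 0.6274 -0.0871  0.16  ] yaw 90.0 turn -0.0 shift [ 1.1  0.7 62.9]
```

Request:
step_arm(targets="1 0.5 10 0; 1 0.5 28 0; 1 0.5 46 0; 1 0.5 58 0; 1 0.5 63 0; 1 0.5 66 0; 1 0.5 66 0; 1 0.5 66 0; 1 0.5 66 0")

```text
t: 35.2
tcp_pos: [0.6299, -0.0856, 0.0956]
tool_rot: [0.707, 0.707, 0.0, 0.001]
force: [-0.2, 0.6, -0.4]
finger_gap: 0.266
gripper_force: 24.6
```

```bash
python3 -c "
from h import *
rep([.628,-.086,.094],90,'c11',.08)"
```

```text
35.25 [ 0.6299 -0.0856  0.0955] yaw 90.06 turn 0.06 shift [-0.4 -1.9  1.5]
```

View pics/c11.png

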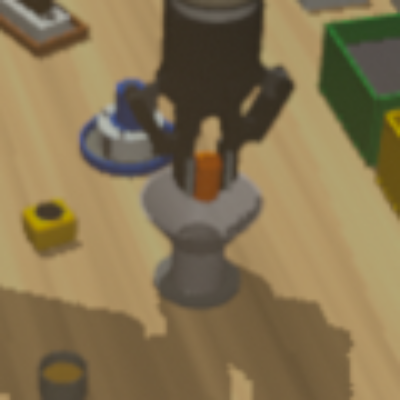

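The slug hangs over the mouth (crop 207,180), about 3 mm right of the middle. I'll nudge it back, then release.

Request:
step_arm(targets="0 -2 1 0; -0.4 -3 1.5 0; -0.4 -3 1.5 0; -0.4 -3 1.5 0; -0.4 -3 1.5 0")

```text
t: 35.75
tcp_pos: [0.6265, -0.0859, 0.0933]
tool_rot: [0.707, 0.707, 0.0, 0.0]
force: [0.2, -0.3, 0.4]
finger_gap: 0.273
gripper_force: 24.6
```

Request:
step_arm(targets="0 0 0 0; 0 0 0 0; 0 0 0 0; 0 0 0 0; 0 0 0 0; 0 0 0 0; 0 0 -10 0; 0 0 -30 0; 0 0 -65 0; 0 0 -105 0; 0 0 -130 0; 0 0 -130 0", gripper=0)

```text
t: 36.95
tcp_pos: [0.6293, -0.0867, 0.229]
tool_rot: [0.707, 0.708, 0.002, 0.005]
force: [0.6, -0.2, -0.7]
finger_gap: 1.0
gripper_force: 0.0
```

Request:
step_arm(targets="-10 -15 0 0; -30 -45 0 0; -60 -85 0 0; -90 -130 0 0; -120 -170 0 0; -140 -195 0 0; -145 -205 0 0; -145 -205 0 0; -145 -205 0 0")

```text
t: 37.85
tcp_pos: [0.4222, -0.2307, 0.2232]
tool_rot: [0.707, 0.707, 0.0, 0.0]
force: [-0.9, -0.2, -0.6]
finger_gap: 1.001
gripper_force: 0.0
```

```bash
python3 - <<'E'
from h import *
a=save('top','tz');b=save('side','sz')
u=w2px('top',[.628,-.086,.05]).astype(int)
f=lambda im,c,k:cv2.resize(im[c[1]-k:c[1]+k,c[0]-k:c[0]+k],(400,400),interpolation=cv2.INTER_CUBIC)
v=w2px('side',[.6,0,.03]).astype(int)
cv2.imwrite('pics/cz.png',np.hstack([f(a,u,25),cv2.resize(b[120:340,190:390],(400,400))])[:,:,::-1])
print([(d['p'],d['position'],px2w('top',d['position'],.023)) for d in manip.recognise('top','slug_center')])
E
```

```text
[]
```

View pics/cz.png

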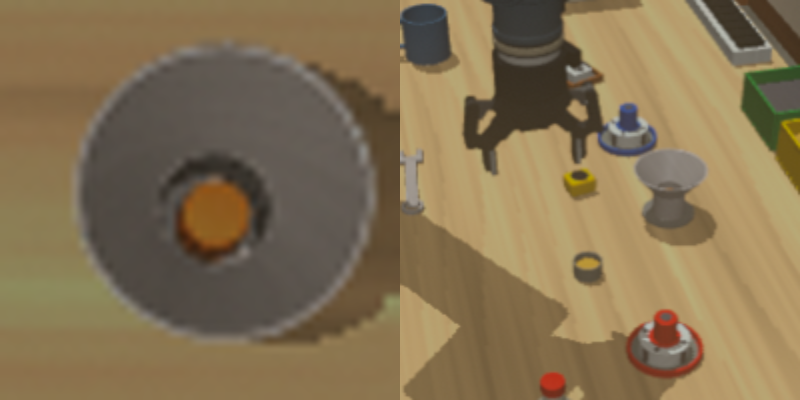

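The slug stands upright in the well (crop 213,213). Both heads sit flat in their dishes, and the mug and oil bottle are still standing. I'm handing in.

```bash
python3 -c "
from station import manip
print(manip.sign_off())"
```

```text
the job is handed in; nothing more can be done
None
```

The job is handed in, at about 38 s of the 120 s allowed: both cutter heads are in their dishes, the scraper is in the cradle, and the glue slug went in last and stands in the feeder well, with the mug and oil bottle still upright.

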